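# Find the hidden stop hole with the stop pin

## Robot

A 7-joint arm with a two-finger parallel gripper is mounted at the origin on the work surface. World frame = base frame: x ahead of the robot, y to its left, z up, the work surface at z = 0. Lengths are in m, angles in rad, forces in N, time in s.
With the tool pointing down it reaches from about 0.425 to 0.925 m from the base axis. Payload 6.8 kg.
Tool frame: the origin (TCP) lies at the very end of the fingers, on their centre line; the grasp point (between the pads) lies 19 mm behind it; z points along the fingers, y is the line along which they close (so a half turn about z gives the same grasp; the last joint's range is limited). The gripper opens to 85 mm and grips with 20 to 120 N. Pads are 22 mm wide; open, the fingers measure 114 mm over their backs; the gripper's body (76 mm by 85 mm) begins 54 mm behind the grasp point. The pads swing forward as they close: fully open they stand 13 mm farther back than shut.
Start: joints at [-1.259, 0.477, 0.022, 1.555, -0.011, 1.109, -0.083], TCP at [0.275, 0.616, 0.231] pointing down, gripper open.
Joint ranges: [-2.96, 2.96], [-0.34, 2.1], [-1.41, 1.46], [0.24, 2.44], [-1.37, 4.51], [0.17, 1.92], [-2.96, 2.96]. Speed limits (rad/s): [2.39, 2.39, 3.14, 3.14, 3.14, 3.14, 3.14].

## Interface

Orientations are given as a unit quaternion [w, x, y, z].
In Python, from station import get_obs, read_camera, hand_in gives the robot as it stands.
- The arm moves only by the tool arm_command, never from a script. Its argument "commands" is one flat list of numbers, 7 for each row, row after row: the shift along the tool's x, y, z in m, then the turn, a rotation vector about the tool's x, y, z in degrees, then the opening, from 0 (shut) to 1 (fully open). In form: [tx, ty, tz, rx, ry, rz, fingers, tx, ty, tz, rx, ry, rz, fingers, ...]. A call has 1 to 8 rows; each row is the pose to reach, as a shift and turn from the pose commanded when the call began, along the tool's axes at that moment; what a row does not reach only later rows make up. A row lasts 1/10 s, in which the tool goes at most 50 mm and 8.59 degrees, less where a joint would pass 70% of its speed; a pose out of reach is approached as far as the arm can. A call with a gripper value outside its range is refused whole. The fingers move at their own pace and stop on an object; "force" is the grip in N (left out, the last holds). Time passes only in rows, so rows that repeat a pose let the fingers close. It gives the time, the measured TCP pose, the force, the opening and the grip force at its end, in the units of the state.
- get_obs(): the state, without advancing time (a new reading comes with each control period).
- read_camera(name): name is "scene" or "side" or "wrist"; returns a dict with "img" (420x560x3 uint8, red, green, blue), "camera_matrix" (3x3 intrinsics, pixels), "k1" (the pictures are not rectified: a ray, as slopes to the right and down, at radius r is drawn at 1 + k1 r^2 times it, then the intrinsics apply), "pose" (4x4, takes a point from camera to world coordinates). Camera axes: x right, y down, z forward; pixel columns grow to the right and rows downward; lengths in m; the calibration is good to about 2 mm. A picture is of the moment at which its call begins. There is no depth.
- hand_in(): hands the job in; it is judged then, once.
The state is a dict: "t": time; "q": joint angles; "joint_vel": joint speeds; "joint_torque": joint torques, N m; "eef_pos": TCP position; "tool_rot": TCP orientation; "contact_force": force on the tool from outside, world axes, zero at the start; "torque": the same for the moment, N m; "gripper_width": opening from 0.0 (shut) to 1.0 (fully open); "grasp_force": force on a finger pad.
Only numpy, scipy, OpenCV 4.12 (cv2) and the standard library are available. Lean on these libraries where they do the work, as an engineer would, in place of code of your own. Each camera call takes 0.05 s, during which the arm holds its last target. There are 200 camera calls.

## Task

Set the length stop for the next batch of fittings: draw the orange-handled stop pin out of its wooden parking block, lower its tip into the slot of the blue stop rail, and with light pressure slide it along the slot over the strip beneath until it drops into the strip's one blind hole. Push the pin fully home, so that its brass collar sits flat on the rail's cover, and let go of it. Never press the pin hard on the rail, and leave the drain cock, union, end cap and nut driver where they lie.

Things in the scene. Friction and masses are not known exactly. Their poses are not given: they have to be found in the camera images.
- stop_pin: Loose steel stop pin, 60 mm tall, about 0.13 kg, upright in the parking block at any yaw. From the tip up: round shank 10 mm diameter, 20 mm long (foot bevelled to 7 mm over 2 mm); brass collar 26 mm diameter, 4 mm thick; orange grip 20 x 20 mm square, 36 mm tall (24 to 60 mm above the tip). Origin at the tip's face, z up along the pin, x and y square to the grip's flats.
- pin_tip (a point): Centre of the pin's tip face (the stop_pin origin). On the strip it is 28 mm above the rail's underside with the collar 12 mm clear of the cover; fully home the collar lies on the cover and the tip is at 16 mm.
- park: Fixed dark wooden parking block 52 x 52 x 28 mm, right or left of the rail; origin at the centre of its underside, z up. A hole in the middle of its top, 12 mm diameter and 24 mm deep, holds the pin's shank; the collar rests on the top, so the tip starts 8 mm above the origin.
- rail: Fixed blue stop rail, a hollow bar 240 mm long (x), 70 mm wide (y), 36 mm high, with foot plates 94 mm wide near its ends. Origin at the centre of its underside, z up. Steel cover 8 mm thick with one slot; a dark steel strip lies right under it. All rigid: 3 to 6 N is enough to slide and seat the pin; it must never bear on cover or strip with more than 40 N.
- slot (a point): Middle of the slot, level with the cover's top (z = 36 mm of the rail), axes as the rail's. The slot is 90 mm long (x), 12.5 mm wide (y), edges bevelled 1 mm, right through the cover to the strip below.
- strip_level (a point): Point on the strip's flat top under the slot's middle (z = 28 mm of the rail). The strip is locked. Its one blind hole (12.5 mm diameter, 15 mm deep, rim bevelled 1 mm) is on the slot's centre line, at an unmeasured place from 32 mm before to 32 mm past this point in the rail's x, new each time. Flush dark stains look like holes from above: find the hole by feel.
- end_cap: Bystander: loose zinc end cap, a disc 53 mm diameter, 25 mm high; origin at the centre of its underside. On the side of the rail opposite to the parking block. Leave alone.
- union: Bystander: loose copper pipe union lying on the bench, 62 mm long (its x axis), about 40 mm wide, 36 mm high; origin below its middle at bench level. Leave alone.
- drain_cock: Bystander: loose brass drain cock, about 75 mm long (x), 50 mm across its lever (y), 43 mm high; origin at the centre of its underside. Leave alone.
- nut_driver: Bystander: loose red-handled nut driver lying flat beyond the rail, 210 mm long (x), 30 mm thick; origin below its middle at bench level. Leave alone.
Not all that is in view belongs to the job. Of the things like the park, leave any that is pink or turquoise; of the rest the smaller one is meant.

How it is judged:
By the outcome, as a careful person would: the job done as asked, in the order asked, and still so for the second after the job is handed in, with the robot touching nothing.
It also fails if it takes over 59 s, if anything falls off the work surface, if the arm or the gripper's body presses on something with over 40 N, if the wrist force passes 120 N, or if a joint passes its speed limit or range.

## Working session

There is one attempt and no reset: what is moved stays moved. The work goes in short steps, Python scripts to look and compute and a tool call to move; the robot and the scene stay as the last step left them, time stands still between calls to the robot, and variables do not carry over. Pictures are saved under pics/ and viewed, at most 10 in all, crops included, and the job is handed in when it is done.

Besides the shell and the picture viewer there is one more tool, called after "Call:" as a command line: name --argument value ..., lists and objects as JSON in quotes. arm_command: Moves the arm, as the interface text tells. Its arguments: {"type":"object","properties":{"commands":{"type":"array","items":{"type":"number"}},"force":{"type":"number"}},"required":["commands"]}

```bash
mkdir -p pics
cat > h.py <<'E'
import numpy as np, cv2
from station import get_obs, read_camera, hand_in
def save(n,f):
    c=read_camera(n); cv2.imwrite(f,c['img'][:,:,::-1]); return c
def ray(c,u,v):
    K=c['camera_matrix'];k=c['k1']
    p=np.array([(u-K[0][2])/K[0][0],(v-K[1][2])/K[1][1]]);x=p.copy()
    for _ in range(20): x=p/(1+k*(x@x))
    T=np.array(c['pose']);d=T[:3,:3]@np.array([x[0],x[1],1]);return T[:3,3],d
def onz(c,u,v,z):
    o,d=ray(c,u,v);return o+d*(z-o[2])/d[2]
def proj(c,P):
    T=np.array(c['pose']);q=T[:3,:3].T@(np.array(P)-T[:3,3]);x=q[:2]/q[2];x=x*(1+c['k1']*(x@x));K=c['camera_matrix']
    return np.array([x[0]*K[0][0]+K[0][2],x[1]*K[1][1]+K[1][2]])
def tri(c1,p1,c2,p2):
    o1,d1=ray(c1,*p1);o2,d2=ray(c2,*p2);A=np.stack([d1,-d2],1);s=np.linalg.lstsq(A,o2-o1,rcond=None)[0]
    a=o1+s[0]*d1;b=o2+s[1]*d2;return (a+b)/2,np.linalg.norm(a-b)
E
python3 - <<'E'
from h import *
import pickle
ims=[];D={}
for n in('scene','side','wrist'):
    c=save(n,f'pics/{n}0.png');D[n]=c;print(n,np.round(c['pose'],3).tolist(),c['k1'],c['camera_matrix'][0][0])
pickle.dump(D,open('d0.pkl','wb'))
print(get_obs())
E
```

```text
scene [[-0.218, 0.732, -0.646, 1.366], [0.976, 0.173, -0.133, 0.189], [0.015, -0.659, -0.752, 0.985], [0.0, 0.0, 0.0, 1.0]] -0.19335974199428016 524.9674523656184
side [[-0.738, -0.382, 0.556, 0.108], [-0.674, 0.415, -0.611, 0.581], [0.003, -0.826, -0.563, 0.577], [0.0, 0.0, 0.0, 1.0]] -0.042895539310361 384.9704712290401
wrist [[0.407, 0.882, 0.238, 0.215], [0.913, -0.393, -0.109, 0.643], [-0.002, 0.262, -0.965, 0.374], [0.0, 0.0, 0.0, 1.0]] -0.027734103164445894 320.31356858978296
{'t': 0.15, 'q': array([-1.25913848,  0.47765528,  0.02234888,  1.55620533, -0.01151221,
        1.10933682, -0.08308641]), 'joint_vel': array([ 5.72997327e-04, -3.12023996e-03, -5.35971117e-04, -3.80702043e-03,
       -1.55522288e-03,  5.52248236e-05,  1.64394987e-04]), 'joint_torque': array([ 2.24846168e-03, -5.96927083e+01,  1.60997886e+00, -2.81489378e+01,
        1.26844633e-02,  6.53702882e-03, -2.15057787e-05]), 'eef_pos': array([0.27490368, 0.61597521, 0.23052693]), 'tool_rot': array([-1.06926697e-04,  2.08329612e-01,  9.78058397e-01, -7.30582167e-04]), 'contact_force': array([ 0.16741365, -0.27641866,  0.29292561]), 'torque': array([-0.01698521, -0.03693652, -0.01076156]), 'grasp_force': 0.0, 'gripper_width': 0.9989331120661747}
```

View pics/scene0.png

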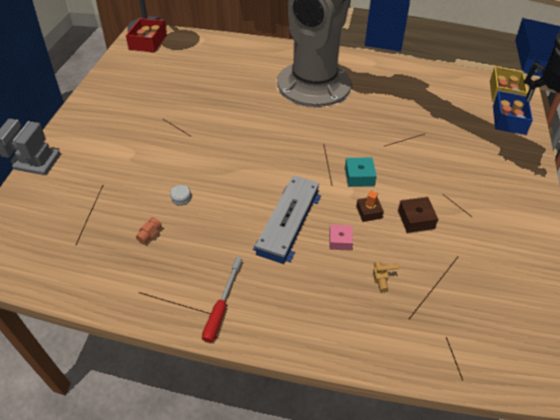

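View pics/side0.png

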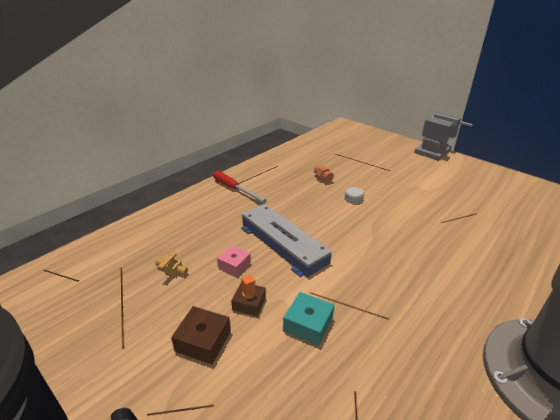

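Candidates in the scene view for the park are:
- Small dark block with the orange pin, (371,207).
- Larger dark block, (418,214).
- Turquoise block, (360,171).
- Pink block, (341,237).

The small dark block holds the pin, so I choose that one. In the side view it is at (249,295). The rail runs from (300,185) to (275,250) in the scene view, with the slot at about (289,213).

```bash
cat > m1.py <<'E'
from h import *
import pickle
D=pickle.load(open('d0.pkl','rb'));S,E=D['scene'],D['side']
def om(c,roi):
    h=cv2.cvtColor(c['img'],cv2.COLOR_RGB2HSV);m=cv2.inRange(h,(5,200,120),(16,255,255));M=np.zeros_like(m);x0,y0,x1,y1=roi;M[y0:y1,x0:x1]=m[y0:y1,x0:x1];return M
a=[]
for c,r in((S,(355,180,390,225)),(E,(235,265,265,305))):
    m=cv2.moments(om(c,r),True);print(m['m00']);a.append((m['m10']/m['m00'],m['m01']/m['m00']))
print('pin',a,tri(S,a[0],E,a[1]))
# rail cover: grey (low saturation) pixels
for c,r,n in((S,(250,170,325,265),'s'),(E,(235,200,335,275),'e')):
    h=cv2.cvtColor(c['img'],cv2.COLOR_RGB2HSV);x0,y0,x1,y1=r
    m=cv2.inRange(h,(0,0,110),(179,60,255));M=np.zeros_like(m);M[y0:y1,x0:x1]=m[y0:y1,x0:x1]
    M=cv2.morphologyEx(M,cv2.MORPH_OPEN,np.ones((3,3)))
    k=max(cv2.findContours(M,0,2)[0],key=cv2.contourArea)
    P=np.array([onz(c,*p,0.036)[:2] for p in k[:,0].astype(float)],np.float32)
    print(n,cv2.contourArea(k),cv2.minAreaRect(P*1000))
i=cv2.resize(S['img'][160:270,240:440],None,fx=4,fy=4,interpolation=2);j=cv2.resize(E['img'][190:350,160:345],None,fx=4,fy=4,interpolation=2)
cv2.imwrite('pics/crop.png',i[:,:,::-1])
E
python3 m1.py
```

```text
4.0
0.0Traceback (most recent call last):
  File "m1.py", line 8, in <module>
    m=cv2.moments(om(c,r),True);print(m['m00']);a.append((m['m10']/m['m00'],m['m01']/m['m00']))
                                                          ~~~~~~~~^~~~~~~~~
ZeroDivisionError: float division by zero
```

```bash
python3 - <<'E'
from h import *
import pickle
D=pickle.load(open('d0.pkl','rb'))
print(cv2.cvtColor(D['scene']['img'],cv2.COLOR_RGB2HSV)[193:208:3,372],cv2.cvtColor(D['side']['img'],cv2.COLOR_RGB2HSV)[278:296:3,249])
E
sed -i 's/(5,200,120),(16,255,255)/(4,215,130),(13,255,255)/; s/(4,215,130)/(2,185,130)/' m1.py; python3 m1.py
```

```text
[[ 10 191 220]
 [ 11 191 222]
 [ 11 194 129]
 [ 11 196 129]
 [ 11 198 125]] [[ 11 189 231]
 [ 11 188 230]
 [ 11 183 120]
 [ 11 185 120]
 [ 11 185 120]
 [ 10 183 120]]
51.0
73.0
pin [(371.94117647058823, 195.86274509803923), (247.31506849315068, 279.4109589041096)] (array([0.49835902, 0.22578555, 0.06203084]), np.float64(0.001454714415975345))
s 2176.0 ((572.235107421875, 36.05302429199219), (72.43606567382812, 241.23086547851562), 81.18002319335938)
e 1820.5 ((571.1314086914062, 40.970619201660156), (70.78374481201172, 241.69557189941406), 81.08647155761719)
```

View pics/crop.png

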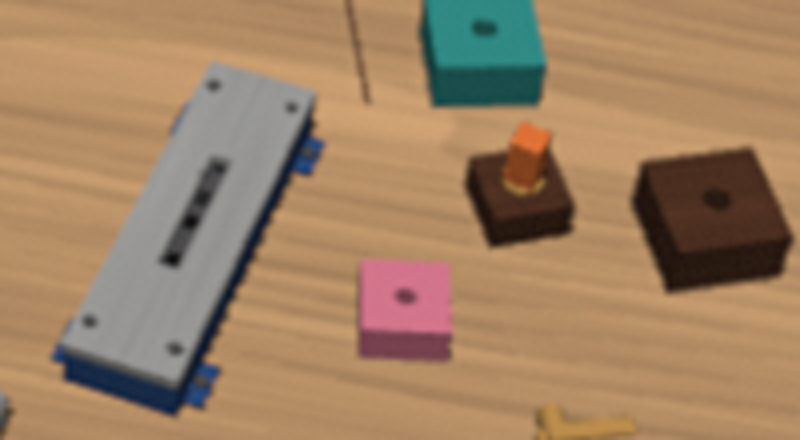

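The crop confirms the small dark block at crop (520,195), with the orange grip standing in it. The pin is at about (0.498, 0.226). The rail centre is at about (0.572, 0.038), with its long axis at -8.9°. Next I move above the pin for a close look.

Call:
arm_command --commands '[-0.04, -0.03, 0, 0, 0, 0, 1, -0.08, -0.06, 0, 0, 0, 0, 1, -0.12, -0.09, 0, 0, 0, 0, 1, -0.16, -0.12, 0, 0, 0, 0, 1, -0.2, -0.15, 0, 0, 0, 0, 1, -0.24, -0.18, 0, 0, 0, 0, 1, -0.28, -0.21, 0, 0, 0, 0, 1, -0.32, -0.24, 0, 0, 0, 0, 1]'

```text
t: 0.95
eef_pos: [0.47, 0.2648, 0.2313]
tool_rot: [-0.0, 0.208, 0.978, 0.0]
contact_force: [0.4, -0.1, -0.4]
gripper_width: 1.001
grasp_force: 0.0
```

Call:
arm_command --commands '[-0.03, -0.02, 0, 0, 0, 0, 1, -0.042, -0.025, 0.03, 0, 0, 0, 1, -0.042, -0.025, 0.03, 0, 0, 0, 1, -0.042, -0.025, 0.03, 0, 0, 0, 1]'

```text
t: 1.35
eef_pos: [0.4969, 0.2271, 0.2009]
tool_rot: [-0.001, 0.208, 0.978, -0.0]
contact_force: [0.3, -0.5, -0.2]
gripper_width: 0.997
grasp_force: 0.0
```

Run:
```python
from h import *
import pickle
c=save('wrist','pics/w1.png');pickle.dump(c,open('w1.pkl','wb'));o=get_obs();print(o['t'],o['eef_pos'],o['tool_rot'],o['q'],o['contact_force'])
print(proj(c,[.498,.226,.068]))
```

```text
1.4 [0.49713646 0.2280619  0.20162114] [-2.89643197e-04  2.07663082e-01  9.78200355e-01  1.62067396e-04] [-0.68825092  0.29967314  0.17580933  1.90468555 -0.06462714  0.94279763
  0.67031488] [-0.1502684   0.51245814 -0.0793974 ]
[283.81402904 202.6212904 ]
```

View pics/w1.png

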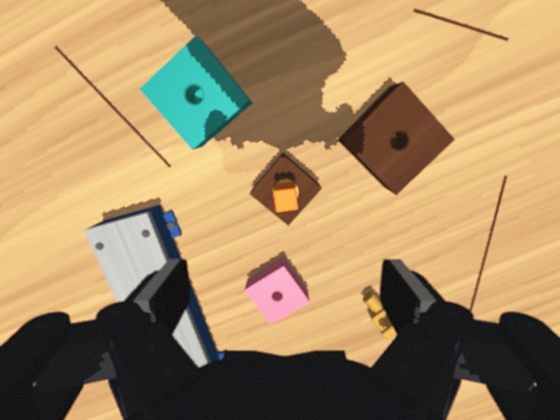

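The wrist view shows the orange grip top at (286,200) on the small dark block, nearly square to the tool. The pink block is at (277,295), the turquoise at (195,92), the larger dark block at (398,138), and the rail is at lower left.

```bash
cat > m2.py <<'E'
from h import *
def top(c):
    h=cv2.cvtColor(c['img'],cv2.COLOR_RGB2HSV);m=cv2.inRange(h,(6,150,190),(16,255,255))
    ks=cv2.findContours(m,0,2)[0];k=max(ks,key=cv2.contourArea)
    return k
def pinmeas(c,z=.068):
    k=top(c);P=np.array([onz(c,*p,z)[:2] for p in k[:,0].astype(float)],np.float32)
    r=cv2.minAreaRect(P*1000);mm=cv2.moments(k);return r,(mm['m10']/mm['m00'],mm['m01']/mm['m00'])
def fr(o,dw):
    from scipy.spatial.transform import Rotation as R
    q=o['tool_rot'];return R.from_quat([q[1],q[2],q[3],q[0]]).inv().apply(dw)
E
python3 - <<'E'
from m2 import *
import pickle
c=pickle.load(open('w1.pkl','rb'));r,p=pinmeas(c);print(r,p)
D=pickle.load(open('d0.pkl','rb'))
for n,q in(('scene',(372,194.5)),('side',(247.3,279.4))): print(tri(c,p,D[n],q))
h=cv2.cvtColor(c['img'],cv2.COLOR_RGB2HSV);k=top(c);print(cv2.boundingRect(k),h[175:215:4,286].tolist())
o=get_obs();t=np.array([r[0][0]/1000,r[0][1]/1000,.2]);print(fr(o,t-o['eef_pos']))
q=o['tool_rot'];print('tool y ang',np.degrees(np.arctan2(.913,.407)))
E
```

```text
((496.30523681640625, 228.39149475097656), (21.013690948486328, 20.177759170532227), 73.22744750976562) (285.0418904403867, 199.71786609380592)
(array([0.49651288, 0.22623991, 0.06501098]), np.float64(0.0031033811460844276))
(array([0.49700682, 0.2277629 , 0.06386626]), np.float64(0.0002517060192438384))
(273, 188, 25, 24) [[10, 162, 52], [18, 162, 113], [13, 209, 122], [12, 216, 125], [18, 178, 255], [18, 176, 253], [18, 174, 253], [18, 177, 253], [18, 179, 253], [12, 190, 187]]
[ 8.92404123e-04 -3.68535987e-05  1.62170233e-03]
tool y ang 65.9734934213208
```

Call:
arm_command --commands '[0, 0, 0.04, 0, 0, -6, 1, 0.001, 0, 0.08, 0, 0, -6, 1, 0.001, 0, 0.09, 0, 0, -6, 1, 0.001, 0, 0.09, 0, 0, -6, 1]'

```text
t: 1.8
eef_pos: [0.4957, 0.2281, 0.1109]
tool_rot: [-0.001, 0.156, 0.988, -0.001]
contact_force: [0.9, 0.6, 0.9]
gripper_width: 1.001
grasp_force: 0.0
```

Run:
```python
from m2 import *
import pickle
w1=pickle.load(open('w1.pkl','rb'))
c=save('wrist','pics/w2.png');r,p=pinmeas(c);print(r,p)
r1,p1=pinmeas(w1);print(tri(c,p,w1,p1))
o=get_obs();t=np.array([r[0][0]/1000,r[0][1]/1000,.035]);print(o['eef_pos'],fr(o,t-o['eef_pos']))
y=fr(o,np.eye(3))[:,1];print('tool y ang',np.degrees(np.arctan2(y[1],y[0])))
```

```text
((497.6862487792969, 227.6475372314453), (20.384151458740234, 17.00442123413086), 72.09608459472656) (284.233539802707, 239.29708648772652)
(array([0.49224916, 0.22947408, 0.08548911]), np.float64(0.0005144798641857587))
[0.49694301 0.22832005 0.11225256] [-0.00090099 -0.00044988  0.0772525 ]
tool y ang 72.00429997137618
```

View pics/w2.png

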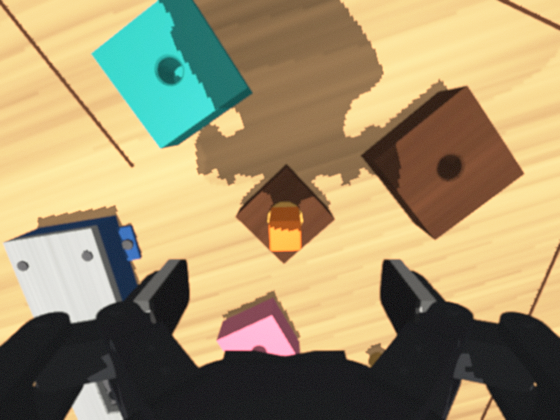

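The grip top at (285,238) is square to the fingers, so I descend and close.

Call:
arm_command --commands '[0, 0, 0.04, 0, 0, 0, 1, 0, 0, 0.076, 0, 0, 0, 1, 0, 0, 0.076, 0, 0, 0, 1, 0, 0, 0.076, 0, 0, 0, 0.1, 0, 0, 0.076, 0, 0, 0, 0.1, 0, 0, 0.076, 0, 0, 0, 0.1, 0, 0, 0.076, 0, 0, 0, 0.1, 0, 0, 0.076, 0, 0, 0, 0.1]' --force 50

```text
t: 2.65
eef_pos: [0.4975, 0.2276, 0.0366]
tool_rot: [0.001, 0.157, 0.988, 0.001]
contact_force: [-1.3, -0.0, 6.4]
gripper_width: 0.229
grasp_force: 48.6
```

Call:
arm_command --commands '[0, 0, 0, 0, 0, 0, 0.1, 0, 0, 0, 0, 0, 0, 0.1, 0, 0, 0, 0, 0, 0, 0.1, 0, 0, 0, 0, 0, 0, 0.1]'

```text
t: 3.05
eef_pos: [0.4975, 0.2277, 0.0366]
tool_rot: [0.001, 0.157, 0.988, 0.001]
contact_force: [-0.5, -0.2, 8.2]
gripper_width: 0.226
grasp_force: 48.6
```

Call:
arm_command --commands '[0, 0, -0.015, 0, 0, 0, 0.1, 0, 0, -0.035, 0, 0, 0, 0.1, 0, 0, -0.07, 0, 0, 0, 0.1, -0.03, -0.03, -0.1, 0, 0, -3, 0.1, -0.06, -0.06, -0.12, 0, 0, -6, 0.1, -0.09, -0.09, -0.14, 0, 0, -9, 0.1, -0.12, -0.12, -0.16, 0, 0, -9, 0.1, -0.15, -0.15, -0.165, 0, 0, -9, 0.1]'

```text
t: 3.85
eef_pos: [0.5946, 0.0365, 0.2032]
tool_rot: [0.002, 0.079, 0.997, 0.001]
contact_force: [0.9, 0.6, -1.3]
gripper_width: 0.226
grasp_force: 49.5
```

Call:
arm_command --commands '[-0.009, -0.002, 0, 0, 0, 0, 0.1, -0.009, -0.002, 0, 0, 0, 0, 0.1, -0.009, -0.002, 0, 0, 0, 0, 0.1]'

```text
t: 4.15
eef_pos: [0.6006, 0.0361, 0.1997]
tool_rot: [-0.001, 0.078, 0.997, 0.0]
contact_force: [0.0, 1.0, -1.3]
gripper_width: 0.224
grasp_force: 49.5
```

Run:
```python
from m2 import *
import pickle
c=save('wrist','pics/w3.png');pickle.dump(c,open('w3.pkl','wb'));s=read_camera('side');pickle.dump(s,open('s3.pkl','wb'))
o=get_obs();print(o)
```

```text
{'t': 4.25, 'q': array([-0.30558023,  0.39069801,  0.18325114,  1.7791485 , -0.08468169,
        0.98084024,  1.32684289]), 'joint_vel': array([-0.00364445,  0.00022557,  0.00431156, -0.00369262,  0.00039268,
       -0.00209986,  0.00235785]), 'joint_torque': array([ 6.47477768e-01, -5.19681108e+01,  3.60144228e+00, -2.66435963e+01,
        4.09542373e-02, -5.04583136e-05, -5.64329137e-03]), 'eef_pos': array([0.60037275, 0.03672861, 0.19972258]), 'tool_rot': array([-8.36477618e-04,  7.76138184e-02,  9.96983110e-01,  2.72611195e-04]), 'contact_force': array([ 0.07682094,  0.93875673, -1.48771991]), 'torque': array([0.00505955, 0.0169977 , 0.01126273]), 'grasp_force': 49.520997405052185, 'gripper_width': 0.22558935844506045}
```

View pics/w3.png

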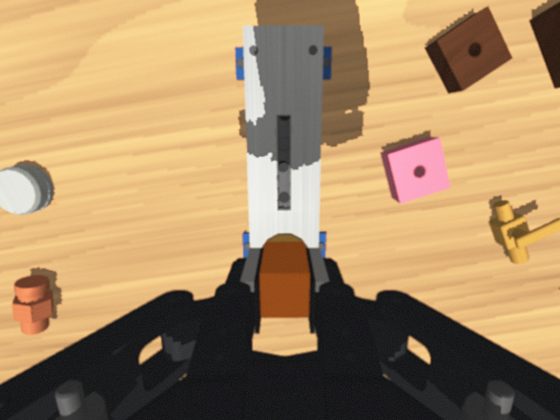

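The pin is held with its grip at (285,280). The slot runs from (284,116) to (284,209), partly in shadow. Cover edges are near columns 246 and 322.

Run:
```python
from m2 import *
import pickle
c=pickle.load(open('w3.pkl','rb'));g=cv2.cvtColor(c['img'],cv2.COLOR_RGB2GRAY).astype(float)
mid=[];
for v in list(range(122,150,4))+list(range(178,206,4)):
    row=cv2.GaussianBlur(g,(1,3),0)[v];d=np.diff(row)
    a=270+np.argmin(d[270:284]);b=284+np.argmax(d[284:298]);mid.append((v,a+.5,b+.5))
print(mid)
P=np.array([onz(c,(a+b)/2+0,v,.036)[:2] for v,a,b in mid]);W=[1000*np.linalg.norm(onz(c,a,v,.036)-onz(c,b,v,.036)) for v,a,b in mid];print(np.round(W,1))
l=cv2.fitLine((P*1000).astype(np.float32),cv2.DIST_HUBER,0,.01,.01).ravel();print(l,np.degrees(np.arctan2(l[1],l[0])))
col=g[:,280:288].mean(1);d=np.diff(col);t=105+np.argmin(d[105:125]);b=200+np.argmax(d[200:220]);print(t,b)
A=onz(c,284,t+.5,.036);B=onz(c,284,b+.5,.036);print(A,B,(A+B)/2,np.linalg.norm(A-B))
# pin tip: via grasp offset
o=get_obs();y=fr(o,np.eye(3));print('tool x ang',np.degrees(np.arctan2(y[1,0],y[0,0])),'delta slotmid in tool',fr(o,(A+B)/2-o['eef_pos']))
s=pickle.load(open('s3.pkl','rb'))
cv2.imwrite('pics/s3.png',cv2.resize(s['img'][90:290,160:400],None,fx=3,fy=3)[:,:,::-1])
e=o['eef_pos'];print('exp tip/grip top px in crop',(proj(s,e-[0,0,.0286])-[160,90])*3,(proj(s,e+[0,0,.0314])-[160,90])*3)
```

```text
[(122, np.float64(276.5), np.float64(289.5)), (126, np.float64(276.5), np.float64(289.5)), (130, np.float64(276.5), np.float64(289.5)), (134, np.float64(276.5), np.float64(289.5)), (138, np.float64(276.5), np.float64(289.5)), (142, np.float64(276.5), np.float64(289.5)), (146, np.float64(277.5), np.float64(290.5)), (178, np.float64(276.5), np.float64(290.5)), (182, np.float64(276.5), np.float64(290.5)), (186, np.float64(276.5), np.float64(290.5)), (190, np.float64(276.5), np.float64(290.5)), (194, np.float64(277.5), np.float64(290.5)), (198, np.float64(277.5), np.float64(290.5)), (202, np.float64(276.5), np.float64(290.5))]
[12.  12.1 12.1 12.1 12.2 12.2 12.3 13.5 13.6 13.6 13.7 12.7 12.8 13.8]
[ 9.8910677e-01 -1.4719996e-01  5.7303247e+02  3.9632866e+01] -8.464694
115 209
[0.52764398 0.04743005 0.036     ] [0.61617815 0.03343696 0.036     ] [0.57191106 0.0404335  0.036     ] 0.08963317516432809
tool x ang 171.09717475131282 delta slotmid in tool [ 0.02841211 -0.00081221  0.16377109]
exp tip/grip top px in crop [345.90756493 253.66472714] [346.28414749 177.82707989]
```

View pics/s3.png

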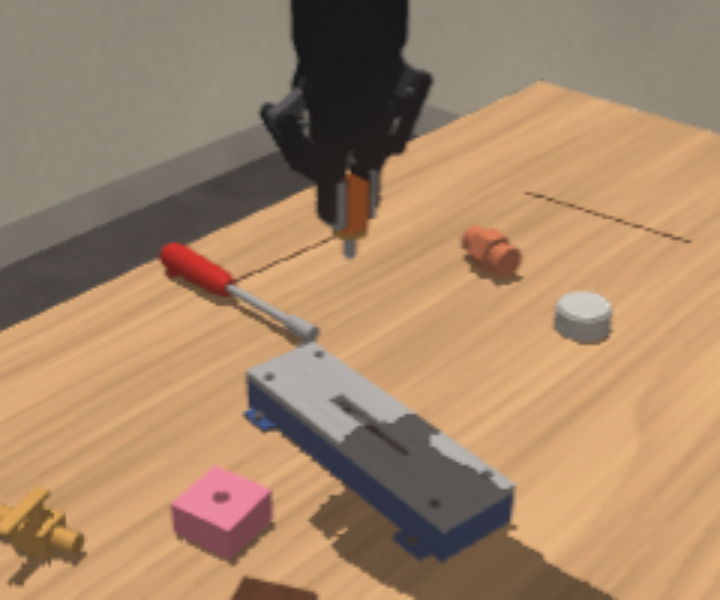

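The pin hangs as expected, with its tip at (349,256) in the crop. The slot middle is at about (0.572, 0.040). I go above the near end of the slot.

Call:
arm_command --commands '[-0.004, -0.0005, 0.04, 0, 0, 0, 0.1, -0.008, -0.001, 0.08, 0, 0, 0, 0.1, -0.008, -0.001, 0.11, 0, 0, 0, 0.1, -0.008, -0.001, 0.124, 0, 0, 0, 0.1, -0.008, -0.001, 0.124, 0, 0, 0, 0.1, -0.008, -0.001, 0.124, 0, 0, 0, 0.1]'

```text
t: 4.85
eef_pos: [0.6098, 0.0332, 0.0774]
tool_rot: [0.001, 0.079, 0.997, 0.0]
contact_force: [0.0, 0.1, -1.0]
gripper_width: 0.229
grasp_force: 49.5
```

Run:
```python
from m2 import *
c=save('wrist','pics/w4.png');s=read_camera('side')
o=get_obs();e=o['eef_pos'];print(e,o['contact_force']);t=e-[0,0,.0286];p=proj(s,t).astype(int);print('tip',t,p)
cv2.imwrite('pics/s4.png',cv2.resize(s['img'][p[1]-60:p[1]+60,p[0]-80:p[0]+80],None,fx=5,fy=5,interpolation=2)[:,:,::-1])
```

```text
[0.61055818 0.03294054 0.07822971] [ 0.89943625 -0.02615385 -0.89651293]
tip [0.61055818 0.03294054 0.04962971] [272 217]
```

View pics/s4.png

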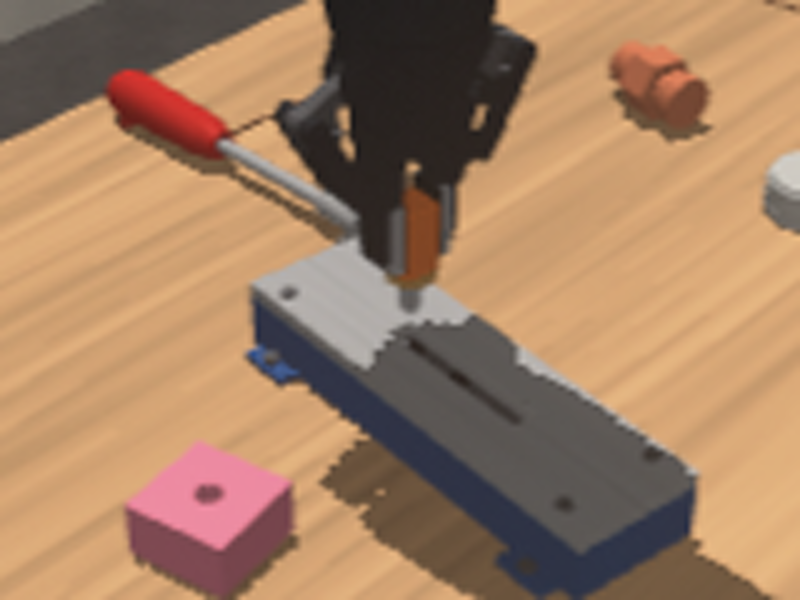

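Run:
```python
from m2 import *
import pickle
s=pickle.load(open('s3.pkl','rb'))
for P in([.5276,.0472,.036],[.6162,.0330,.036],[.6106,.0329,.036],[.6106,.0329,.0496]): print((proj(s,P)-[192,157])*5)
# measured slot corners in clear side view from s3: dark pixels
g=cv2.cvtColor(s['img'],cv2.COLOR_RGB2GRAY)
i=g[205:250,265:305];print(i[::2,::2])
```

```text
[519.43880039 413.86441894]
[396.05825946 321.84125427]
[404.81136872 326.41066506]
[404.83886888 303.18397383]
[[177 169 167 169 172 171 178 184 175 170 174 170 168 164 161 161 164 164
  163 165]
 [118 132 175 172 176 183 181 169 174 173 169 166 161 160 164 163 163 163
  165 166]
 [165 160 177 178 183 170 173 175 171 169 164 160 162 165 165 163 165 167
  165 167]
 [173 174 175 176 177 177 173 171 168 162 161 166 166 163 164 166 166 164
  168 171]
 [174 173 174 174 174 176 176 165 161 165 167 165 164 165 169 165 166 170
  172 175]
 [174 174 172 173 173 174 175 177 171 167 165 165 168 168 164 167 171 174
  174 170]
 [171 174 175 174 173 174 175 176 177 175 168 170 166 165 169 175 177 171
  173 176]
 [174 173 174 175 175 174 174 174 176 177 177 168 169 173 178 177 172 175
  176 176]
 [173 174 172 170 144 169 174 174 174 176 178 178 178 178 174 174 176 175
  172 175]
 [174 173 152  91  86  91 161 175 173 175 176 179 179 178 175 177 175 175
  176 176]
 [170 174 174 165  99  73  86 135 173 175 175 176 178 179 179 176 177 176
  174 171]
 [175 170 173 174 173  96  77  82  99 166 175 176 175
[... 267 characters left out ...]
  89  89
   91  90]
 [ 54  79 104 169 174  87  86  85  88  87  77  57  73  87  89  88  89  89
   90 138]
 [ 54  54  75  86 126  88  88  87  85  87  87  84  62  62  85  89  84  88
   88 136]
 [ 53  53  54  63  86  87  88  87  87  86  86  86  87  68  56  81  89  90
   88  88]
 [ 53  53  53  53  55  84  87  87  87  87  86  85  86  87  81  65  86  88
   89  88]
 [ 76  53  53  52  53  52  74  86  87  87  87  87  86  86  86  87  87  87
   88  88]
 [177  84  53  52  52  52  52  70  85  87  88  87  87  86  86  86  88  87
   87  86]
 [172 167 139  54  51  52  52  52  59  85  86  87  87  87  86  85  86  87
   88  88]
 [169 175 180 146  68  52  52  52  51  54  80  87  88  88  88  87  86  86
   86  88]]
```

The tip is over the near end of the slot to within about a millimetre in both views. I lower it in steps and watch the force.

Call:
arm_command --commands '[0, 0, 0.004, 0, 0, 0, 0.1, 0, 0, 0.008, 0, 0, 0, 0.1, 0, 0, 0.012, 0, 0, 0, 0.1, 0, 0, 0.014, 0, 0, 0, 0.1, 0, 0, 0.016, 0, 0, 0, 0.1, 0, 0, 0.016, 0, 0, 0, 0.1]'

```text
t: 5.55
eef_pos: [0.6091, 0.0327, 0.0599]
tool_rot: [-0.0, 0.079, 0.997, 0.0]
contact_force: [0.2, 1.3, -1.3]
gripper_width: 0.228
grasp_force: 49.5
```

The tip is at about 31 mm with no load, so it is inside the slot. I now look for the strip.

Call:
arm_command --commands '[0, 0, 0.001, 0, 0, 0, 0.1, 0, 0, 0.002, 0, 0, 0, 0.1, 0, 0, 0.003, 0, 0, 0, 0.1, 0, 0, 0.003, 0, 0, 0, 0.1]'

```text
t: 5.95
eef_pos: [0.6093, 0.0327, 0.0572]
tool_rot: [0.0, 0.079, 0.997, 0.0]
contact_force: [0.2, 1.3, -0.8]
gripper_width: 0.23
grasp_force: 49.5
```

Call:
arm_command --commands '[0, 0, 0.0005, 0, 0, 0, 0.1, 0, 0, 0.001, 0, 0, 0, 0.1, 0, 0, 0.001, 0, 0, 0, 0.1]'

```text
t: 6.25
eef_pos: [0.6093, 0.0327, 0.0566]
tool_rot: [0.0, 0.079, 0.997, 0.0]
contact_force: [-0.4, 1.3, 1.1]
gripper_width: 0.227
grasp_force: 50.0
```

Call:
arm_command --commands '[0, 0, 0.0005, 0, 0, 0, 0.1, 0, 0, 0.0005, 0, 0, 0, 0.1]'

```text
t: 6.45
eef_pos: [0.6094, 0.0327, 0.0565]
tool_rot: [0.0, 0.079, 0.997, 0.0]
contact_force: [-1.6, 1.0, 5.7]
gripper_width: 0.226
grasp_force: 50.7
```

On the strip with about 7 N. I slide along the slot, reading the force every 4 mm.

Call:
arm_command --commands '[0.002, 0, 0, 0, 0, 0, 0.1, 0.004, 0, 0, 0, 0, 0, 0.1, 0.004, 0, 0, 0, 0, 0, 0.1]'

```text
t: 6.75
eef_pos: [0.6065, 0.0331, 0.0565]
tool_rot: [0.001, 0.079, 0.997, 0.0]
contact_force: [3.4, 1.5, 3.8]
gripper_width: 0.235
grasp_force: 50.2
```

Call:
arm_command --commands '[0.002, 0, 0, 0, 0, 0, 0.1, 0.004, 0, 0, 0, 0, 0, 0.1, 0.004, 0, 0, 0, 0, 0, 0.1]'

```text
t: 7.05
eef_pos: [0.6022, 0.0338, 0.0565]
tool_rot: [0.001, 0.079, 0.997, 0.0]
contact_force: [3.5, 0.5, 5.9]
gripper_width: 0.22
grasp_force: 50.5
```

Call:
arm_command --commands '[0.002, 0, 0, 0, 0, 0, 0.1, 0.004, 0, 0, 0, 0, 0, 0.1, 0.004, 0, 0, 0, 0, 0, 0.1]'

```text
t: 7.35
eef_pos: [0.5982, 0.0344, 0.0565]
tool_rot: [0.001, 0.079, 0.997, 0.0]
contact_force: [4.0, 0.5, 6.8]
gripper_width: 0.227
grasp_force: 50.5
```

Call:
arm_command --commands '[0.002, 0, 0, 0, 0, 0, 0.1, 0.004, 0, 0, 0, 0, 0, 0.1, 0.004, 0, 0, 0, 0, 0, 0.1]'

```text
t: 7.65
eef_pos: [0.5943, 0.035, 0.0565]
tool_rot: [0.001, 0.079, 0.997, 0.0]
contact_force: [3.6, 0.4, 6.7]
gripper_width: 0.228
grasp_force: 50.5
```

Call:
arm_command --commands '[0.002, 0, 0, 0, 0, 0, 0.1, 0.004, 0, 0, 0, 0, 0, 0.1, 0.004, 0, 0, 0, 0, 0, 0.1]'

```text
t: 7.95
eef_pos: [0.5903, 0.0356, 0.0564]
tool_rot: [0.001, 0.079, 0.997, 0.0]
contact_force: [3.2, 0.1, 6.0]
gripper_width: 0.23
grasp_force: 50.5
```

Call:
arm_command --commands '[0.002, 0, 0, 0, 0, 0, 0.1, 0.004, 0, 0, 0, 0, 0, 0.1, 0.004, 0, 0, 0, 0, 0, 0.1]'

```text
t: 8.25
eef_pos: [0.5863, 0.0363, 0.0565]
tool_rot: [0.001, 0.079, 0.997, 0.0]
contact_force: [2.9, 0.1, 6.5]
gripper_width: 0.223
grasp_force: 50.5
```

Call:
arm_command --commands '[0.002, 0, 0, 0, 0, 0, 0.1, 0.004, 0, 0, 0, 0, 0, 0.1, 0.004, 0, 0, 0, 0, 0, 0.1]'

```text
t: 8.55
eef_pos: [0.5824, 0.0369, 0.0564]
tool_rot: [0.001, 0.079, 0.997, 0.0]
contact_force: [4.1, 0.3, 6.2]
gripper_width: 0.227
grasp_force: 50.5
```

Call:
arm_command --commands '[0.002, 0, 0, 0, 0, 0, 0.1, 0.004, 0, 0, 0, 0, 0, 0.1, 0.004, 0, 0, 0, 0, 0, 0.1]'

```text
t: 8.85
eef_pos: [0.5784, 0.0374, 0.0564]
tool_rot: [0.001, 0.079, 0.997, 0.0]
contact_force: [4.6, 1.1, 5.3]
gripper_width: 0.227
grasp_force: 50.5
```

Call:
arm_command --commands '[0.002, 0, 0, 0, 0, 0, 0.1, 0.004, 0, 0, 0, 0, 0, 0.1, 0.004, 0, 0, 0, 0, 0, 0.1]'

```text
t: 9.15
eef_pos: [0.5745, 0.0381, 0.0565]
tool_rot: [0.001, 0.079, 0.997, 0.0]
contact_force: [3.5, 0.4, 6.6]
gripper_width: 0.225
grasp_force: 50.5
```

Call:
arm_command --commands '[0.002, 0, 0, 0, 0, 0, 0.1, 0.004, 0, 0, 0, 0, 0, 0.1, 0.004, 0, 0, 0, 0, 0, 0.1]'

```text
t: 9.45
eef_pos: [0.5706, 0.0387, 0.0565]
tool_rot: [0.001, 0.079, 0.997, 0.0]
contact_force: [4.0, -0.6, 5.5]
gripper_width: 0.229
grasp_force: 50.5
```

Call:
arm_command --commands '[0.002, 0, 0, 0, 0, 0, 0.1, 0.004, 0, 0, 0, 0, 0, 0.1, 0.004, 0, 0, 0, 0, 0, 0.1]'

```text
t: 9.75
eef_pos: [0.5666, 0.0393, 0.0565]
tool_rot: [0.001, 0.079, 0.997, 0.0]
contact_force: [3.9, 0.2, 6.4]
gripper_width: 0.226
grasp_force: 50.5
```

Call:
arm_command --commands '[0.002, 0, 0, 0, 0, 0, 0.1, 0.004, 0, 0, 0, 0, 0, 0.1, 0.004, 0, 0, 0, 0, 0, 0.1]'

```text
t: 10.05
eef_pos: [0.5626, 0.0399, 0.0564]
tool_rot: [0.001, 0.079, 0.997, 0.0]
contact_force: [3.2, 0.3, 6.3]
gripper_width: 0.225
grasp_force: 50.5
```

Call:
arm_command --commands '[0.002, 0, 0, 0, 0, 0, 0.1, 0.004, 0, 0, 0, 0, 0, 0.1, 0.004, 0, 0, 0, 0, 0, 0.1]'

```text
t: 10.35
eef_pos: [0.5573, 0.0407, 0.0557]
tool_rot: [-0.0, 0.079, 0.997, -0.0]
contact_force: [1.8, 1.1, 0.1]
gripper_width: 0.226
grasp_force: 49.6
```

Call:
arm_command --commands '[0.002, 0, 0, 0, 0, 0, 0.1, 0.004, 0, 0, 0, 0, 0, 0.1, 0.004, 0, 0, 0, 0, 0, 0.1]'

```text
t: 10.65
eef_pos: [0.5528, 0.0415, 0.0552]
tool_rot: [-0.001, 0.079, 0.997, -0.0]
contact_force: [1.6, 1.2, -1.7]
gripper_width: 0.23
grasp_force: 49.5
```

The strip's support vanished between x = 0.557 and 0.553, so the pin is over the hole. I press down gently.

Call:
arm_command --commands '[0, 0, 0.0005, 0, 0, 0, 0.1, 0, 0, 0.001, 0, 0, 0, 0.1, 0, 0, 0.001, 0, 0, 0, 0.1]'

```text
t: 10.95
eef_pos: [0.5535, 0.0414, 0.0546]
tool_rot: [-0.0, 0.079, 0.997, -0.0]
contact_force: [0.8, 2.0, 0.1]
gripper_width: 0.223
grasp_force: 49.7
```

Call:
arm_command --commands '[-0.001, 0, 0, 0, 0, 0, 0.1, -0.001, 0, 0.001, 0, 0, 0, 0.1, -0.001, 0, 0.001, 0, 0, 0, 0.1]'

```text
t: 11.25
eef_pos: [0.5546, 0.0412, 0.0535]
tool_rot: [-0.0, 0.079, 0.997, -0.0]
contact_force: [-0.2, 1.1, -1.9]
gripper_width: 0.225
grasp_force: 49.6
```

Moving freely down. I continue in small steps.

Call:
arm_command --commands '[0, 0, 0.001, 0, 0, 0, 0.1, 0, 0, 0.002, 0, 0, 0, 0.1, 0, 0, 0.002, 0, 0, 0, 0.1]'

```text
t: 11.55
eef_pos: [0.5548, 0.0411, 0.0516]
tool_rot: [-0.0, 0.079, 0.997, -0.0]
contact_force: [0.6, 1.2, -1.6]
gripper_width: 0.228
grasp_force: 49.5
```

Call:
arm_command --commands '[0, 0, 0.001, 0, 0, 0, 0.1, 0, 0, 0.002, 0, 0, 0, 0.1, 0, 0, 0.003, 0, 0, 0, 0.1, 0, 0, 0.003, 0, 0, 0, 0.1]'

```text
t: 11.95
eef_pos: [0.5548, 0.0411, 0.0486]
tool_rot: [-0.0, 0.079, 0.997, -0.0]
contact_force: [0.8, 0.7, -1.5]
gripper_width: 0.23
grasp_force: 49.5
```

Call:
arm_command --commands '[0, 0, 0.001, 0, 0, 0, 0.1, 0, 0, 0.002, 0, 0, 0, 0.1, 0, 0, 0.003, 0, 0, 0, 0.1, 0, 0, 0.003, 0, 0, 0, 0.1]'

```text
t: 12.35
eef_pos: [0.5548, 0.0412, 0.0456]
tool_rot: [-0.0, 0.079, 0.997, -0.0]
contact_force: [0.8, 1.3, -2.8]
gripper_width: 0.22
grasp_force: 49.5
```

Call:
arm_command --commands '[0, 0, 0.0005, 0, 0, 0, 0.1, 0, 0, 0.001, 0, 0, 0, 0.1, 0, 0, 0.0014, 0, 0, 0, 0.1, 0, 0, 0.0014, 0, 0, 0, 0.1]'

```text
t: 12.75
eef_pos: [0.5549, 0.0412, 0.0446]
tool_rot: [0.0, 0.079, 0.997, 0.0]
contact_force: [-1.1, -0.3, 1.7]
gripper_width: 0.225
grasp_force: 50.1
```

The collar touches at the expected height. One more light press to seat it.

Call:
arm_command --commands '[0, 0, 0.0004, 0, 0, 0, 0.1, 0, 0, 0.0006, 0, 0, 0, 0.1, 0, 0, 0.0006, 0, 0, 0, 0.1]'

```text
t: 13.05
eef_pos: [0.5549, 0.0412, 0.0446]
tool_rot: [0.0, 0.079, 0.997, 0.0]
contact_force: [-3.2, 0.9, 9.5]
gripper_width: 0.228
grasp_force: 51.0
```

Call:
arm_command --commands '[0, 0, -0.0008, 0, 0, 0, 0.1, 0, 0, -0.0008, 0, 0, 0, 0.6, 0, 0, -0.0008, 0, 0, 0, 0.6, 0, 0, -0.0008, 0, 0, 0, 0.6, 0, 0, -0.0008, 0, 0, 0, 0.6]'

```text
t: 13.55
eef_pos: [0.5549, 0.0411, 0.0445]
tool_rot: [-0.0, 0.079, 0.997, -0.0]
contact_force: [0.8, 0.1, 0.3]
gripper_width: 0.599
grasp_force: 0.0
```

Call:
arm_command --commands '[0, 0, -0.015, 0, 0, 0, 0.6, 0, 0, -0.045, 0, 0, 0, 0.6, 0, 0, -0.09, 0, 0, 0, 0.6, -0.02, 0, -0.13, 0, 0, 0, 0.6, -0.03, 0, -0.16, 0, 0, 0, 0.6, -0.03, 0, -0.16, 0, 0, 0, 0.6]'

```text
t: 14.15
eef_pos: [0.5887, 0.0362, 0.2108]
tool_rot: [0.005, 0.079, 0.997, 0.001]
contact_force: [1.5, 0.0, 0.6]
gripper_width: 0.6
grasp_force: 0.0
```

Run:
```python
from m2 import *
c=read_camera('wrist');s=read_camera('side')
print(get_obs()['eef_pos'],get_obs()['gripper_width'])
a=proj(s,[.555,.041,.045]).astype(int);print('home grip top px: side',proj(s,[.555,.041,.076])-a+[65,70],'wrist',proj(c,[.555,.041,.076]))
x=cv2.resize(s['img'][a[1]-70:a[1]+70,a[0]-65:a[0]+65],(390,420),interpolation=2);y=cv2.resize(c['img'],(400,300))
o=np.zeros((420,790,3),np.uint8);o[:,:390]=x;o[:300,390:]=y;cv2.imwrite('pics/end.png',o[:,:,::-1])
```

```text
[0.58479875 0.03643283 0.20595549] 0.6017521286207236
home grip top px: side [65.85125544 59.29759987] wrist [283.03781477 160.44539805]
```

View pics/end.png

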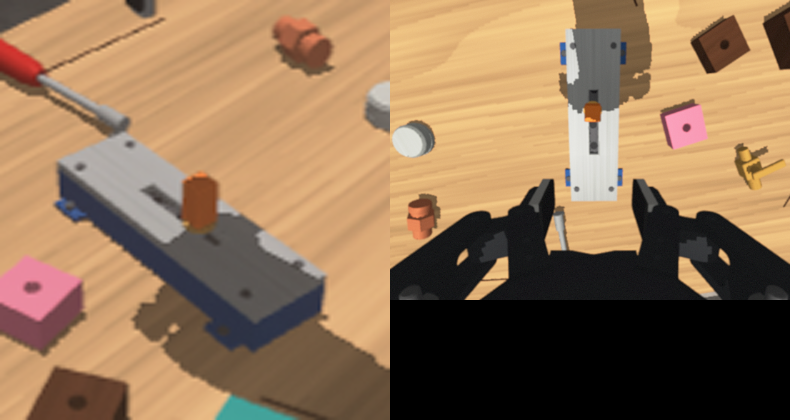

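The pin stands upright in the slot, with its grip at (200,200) in the side crop and the collar down on the cover. The gripper is clear and the other objects in view are undisturbed, so I hand in.

```bash
python3 -c "
from station import hand_in
print(hand_in())"
```

```text
the job is handed in; nothing more can be done
None
```

The stop pin is seated fully home in the strip's blind hole with its collar on the cover, released and handed in at about 14 s; the highest load I read was about 10 N, checked between moves rather than continuously.

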